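Turn the polisher that was racked head-down

ROBOT

A 6-joint arm with a two-finger parallel gripper is mounted at the origin on the work surface. World frame = base frame: x ahead of the robot, y to its left, z up, the work surface at z = 0. Lengths are in m, angles in rad, forces in N, time in s.
With the tool pointing down it reaches from about 0.375 to 0.9 m from the base axis. Payload 3.1 kg.
Tool frame: the origin (TCP) lies midway between the tips of the shut fingers; the grasp point (between the pads) lies 19 mm behind it; z points along the fingers, y is the line along which they close (so a half turn about z gives the same grasp; the last joint's range is limited). The gripper opens to 87 mm and grips with 3 to 60 N. Pads are 19 mm wide; open, the fingers measure 117 mm over their backs; the gripper's body (75 mm by 190 mm) begins 51 mm behind the grasp point.
Start: joints at [-1.423, 0.527, 1.433, -0, 1.181, -0.178], TCP at [0.201, -0.592, 0.189] pointing down, gripper open.
Joint ranges: [-3.08, 3.08], [-0.75, 2.2], [0.22, 2.44], [-1.43, 4.57], [0, 2.65], [-2.85, 2.85]. Speed limits (rad/s): [2.79, 2.79, 3.14, 3.14, 3.14, 3.14].

INTERFACE

Orientations are given as a unit quaternion [x, y, z, w].
In Python, from rig import robot gives the robot as it stands. The module is installed in compiled form; this text tells all that it offers.
- The arm moves only by the tool play_rows, never from a script. Its arguments are lists of equal length, an entry for each row: "gripper": the closure, from -1 (fully open) to 1 (shut); "delta_pos": the shift along the tool's x, y, z in cm, a list of three; "turn": the turn, a rotation vector about the tool's x, y, z in rad, a list of three. A call has 1 to 12 rows; each row is the pose to reach, as a shift and turn from the pose commanded when the call began, along the tool's axes at that moment; what a row does not reach only later rows make up. A row lasts 1/8 s, in which the tool goes at most 62.5 mm and 10.7 degrees, less where a joint would pass 70% of its speed; a pose out of reach is approached as far as the arm can. A call with a gripper value outside its range is refused whole. The fingers move at their own pace and stop on an object; "squeeze" is the grip in N (left out, the last holds). Time passes only in rows, so rows that repeat a pose let the fingers close. It gives the time, the measured TCP pose, the force, the opening and the grip force at its end, in the units of the state.
- robot.get_obs(): the state, without advancing time (a new reading comes with each control period).
- robot.camera(name): name is "scene" or "side" or "wrist"; returns a dict with "color" (480x640x3 uint8, red, green, blue), "vfov" (degrees; the focal length in pixels is half the picture's height over the tangent of half this angle, whatever the lens; pixels are square), "cx", "cy" (the principal point, pixels), "R" (3x3) and "t" (3): a world point X has camera coordinates R X + t. Camera axes: x right, y down, z forward; pixel columns grow to the right and rows downward; lengths in m; the calibration is good to about 2 mm. A picture is of the moment at which its call begins. There is no depth.
- robot.hand_in(): hands the job in; it is judged then, once.
The state is a dict: "time": time; "q": joint angles; "joint_velocities": joint speeds; "joint_torque": joint torques, N m; "position": TCP position; "tool_rot": TCP orientation; "ft_force": force on the tool from outside, world axes, zero at the start; "moment": the same for the moment, N m; "grip_width": finger opening in m; "grip_force": force on a finger pad.
Only numpy, scipy, OpenCV 4.12 (cv2) and the standard library are available. Lean on these libraries where they do the work, as an engineer would, in place of code of your own. Each camera call takes 0.05 s, during which the arm holds its last target. There are 200 camera calls.

TASK

One of the three polishers in the sloping charging rack was put back the wrong way round, with its head down at the foot of the slope. Lift that one out, turn it end for end and gently lay it back in its bay like the others: head up the slope, rubber cup facing off the rack, and slid down until its tail is fully home against the foot stop. Leave the other two polishers in the rack and do not disturb the jar, the bottle and the bur block.

Things in the scene. Friction and masses are not known exactly. Their poses are not given: they have to be found in the camera images.
- rack: grey charging rack, fixed, 215 mm deep (x), 270 wide (y). Origin: centre of its underside on the table; x horizontal, the way the slope rises (roughly away from the robot), z up. Deck slopes at 26 degrees. Three parallel bays 85 mm apart run up the slope, each with two saddles and, at its lower end, a foot stop with a brass contact
- bay_0 (a point): rack's -y bay, mid-bay: where a polisher's origin is when home, 100 mm above the table; axes as the rack's. Two saddles, 14 mm long, centred 40 mm up and down the slope from here; channel 28 mm wide, cheeks reach 14 mm up the handle's sides; the polisher lies 29 mm clear of the deck. Foot stop 95 mm down the slope
- bay_1 (a point): middle bay, mid-bay: where a polisher's origin is when home, 100 mm above the table; axes as the rack's. Two saddles, 14 mm long, centred 40 mm up and down the slope from here; channel 28 mm wide, cheeks reach 14 mm up the handle's sides; the polisher lies 29 mm clear of the deck. Foot stop 95 mm down the slope
- bay_2 (a point): rack's +y bay, mid-bay: where a polisher's origin is when home, 100 mm above the table; axes as the rack's. Two saddles, 14 mm long, centred 40 mm up and down the slope from here; channel 28 mm wide, cheeks reach 14 mm up the handle's sides; the polisher lies 29 mm clear of the deck. Foot stop 95 mm down the slope
- polisher_0: cordless polisher, 3 alike; any of them may be the wrong one. 190 mm long: white handle 150 long, 24 wide (y), 22 thick (z), from x = -95 (tail) to +55 mm, then a thin steel neck and a 16 mm head. 0.13 kg. Origin on its axis at mid-length, 95 mm from both ends, between the saddles: grip here across y. x points to the head, z to the side the rubber cup faces (off the slope in the rack)
- polisher_1: cordless polisher, 3 alike; any of them may be the wrong one. 190 mm long: white handle 150 long, 24 wide (y), 22 thick (z), from x = -95 (tail) to +55 mm, then a thin steel neck and a 16 mm head. 0.13 kg. Origin on its axis at mid-length, 95 mm from both ends, between the saddles: grip here across y. x points to the head, z to the side the rubber cup faces (off the slope in the rack)
- polisher_2: cordless polisher, 3 alike; any of them may be the wrong one. 190 mm long: white handle 150 long, 24 wide (y), 22 thick (z), from x = -95 (tail) to +55 mm, then a thin steel neck and a 16 mm head. 0.13 kg. Origin on its axis at mid-length, 95 mm from both ends, between the saddles: grip here across y. x points to the head, z to the side the rubber cup faces (off the slope in the rack)
- paste_jar: bystander: white jar, 68 mm across, 75 mm high, origin at the centre of its underside, beside the rack
- varnish: bystander: small bottle, 28 mm across, 65 mm high, origin at the centre of its underside, beside the rack
- bur_block: bystander: aluminium block with upright burs, 75 x 35 mm, 39 mm high, origin at the centre of its underside, beside the rack

How it is judged:
By the outcome, as a careful person would: the job done as asked, in the order asked, and still so for the second after the job is handed in, with the robot touching nothing.
It also fails if it takes over 42 s, if anything falls off the work surface, if the arm or the gripper's body presses on something with over 40 N, if the wrist force passes 120 N, or if a joint passes its speed limit or range.

## Working session

There is one attempt and no reset: what is moved stays moved. The work goes in short steps, Python scripts to look and compute and a tool call to move; the robot and the scene stay as the last step left them, time stands still between calls to the robot, and variables do not carry over. Pictures are saved under pics/ and viewed, at most 10 in all, crops included, and the job is handed in when it is done.

Besides the shell and the picture viewer there is one more tool, called as name(argument=value, ...) on one line, values as JSON. play_rows: Moves the arm, as the interface text tells. Its arguments: {"type":"object","properties":{"gripper":{"type":"array","items":{"type":"number"}},"delta_pos":{"type":"array","items":{"type":"array","items":{"type":"number"}}},"turn":{"type":"array","items":{"type":"array","items":{"type":"number"}}},"squeeze":{"type":"number"}},"required":["gripper","delta_pos","turn"]}

```bash
mkdir -p pics
python3 - <<'E'
from rig import robot
import cv2,pickle,numpy as np
o=robot.get_obs();print(o['time'],o['position'],o['tool_rot'],o['ft_force'])
d={}
for n in ("scene","side","wrist"):
    c=robot.camera(n);d[n]=c
    cv2.imwrite(f"pics/{n}0.png",c["color"][:,:,::-1])
    print(n,c["vfov"],c["cx"],c["cy"],np.round(c["R"],3).tolist(),np.round(c["t"],3))
pickle.dump(d,open("cams0.pkl","wb"))
E
```

```text
0.0 [ 0.20053288 -0.59111728  0.18817498] [ 9.86679605e-01  1.62672122e-01  1.19629562e-05 -1.06629407e-03] [-1.23707375  0.37903765 -0.40412318]
scene 50.11645702775473 317.23880827005564 247.28095643740906 [[-0.777, 0.629, 0.018], [0.456, 0.583, -0.673], [-0.434, -0.515, -0.739]] [ 0.474 -0.23   1.205]
side 54.73727059315596 319.0941752320814 235.90347516166798 [[0.984, -0.176, -0.007], [-0.128, -0.686, -0.717], [0.121, 0.706, -0.697]] [-0.582  0.164  0.708]
wrist 64.91680107719229 319.69894936390034 238.95149520904002 [[0.321, -0.947, -0.002], [-0.902, -0.307, 0.305], [-0.289, -0.096, -0.952]] [-0.624 -0.036  0.393]
```

View pics/scene0.png

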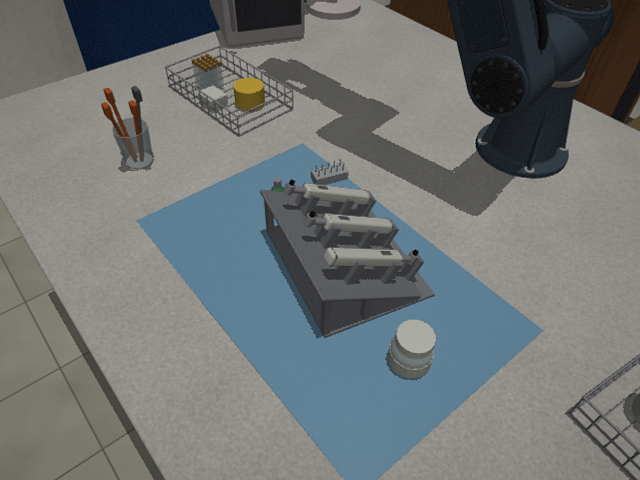

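View pics/side0.png

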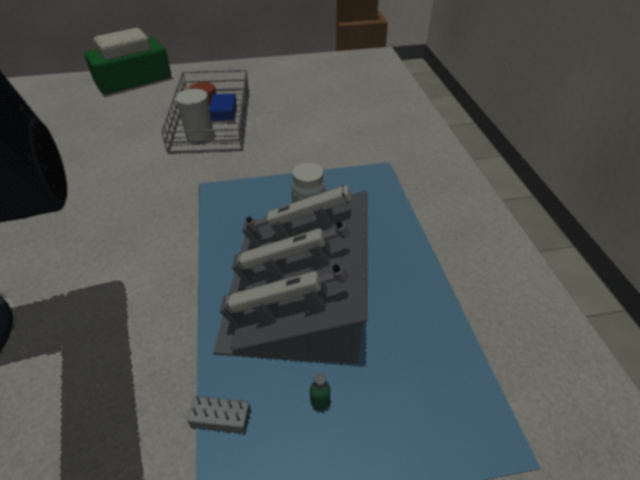

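```bash
cat > h.py <<'E'
import numpy as np,cv2,pickle
def K(c):
    f=240/np.tan(np.radians(c["vfov"]/2)); return np.array([[f,0,c["cx"]],[0,f,c["cy"]],[0,0,1]])
def P(c): return K(c)@np.c_[c["R"],np.asarray(c["t"])]
def tri(c1,p1,c2,p2):
    X=cv2.triangulatePoints(P(c1),P(c2),np.array(p1,float).reshape(2,1),np.array(p2,float).reshape(2,1))[:,0]
    X=X[:3]/X[3]
    r=[]
    for c,p in((c1,p1),(c2,p2)):
        u=P(c)@np.r_[X,1]; r.append(np.round(np.linalg.norm(u[:2]/u[2]-p),1))
    return X,r
def proj(c,X):
    u=P(c)@np.r_[X,1]; return u[:2]/u[2]
def handles(c,roi,thr,amin=150):
    """white blobs: centre, two ends of long axis, area"""
    im=c["color"].astype(int);m=((im.min(2)>thr)&(im.max(2)-im.min(2)<40)).astype(np.uint8)
    k=np.zeros_like(m);x0,y0,x1,y1=roi;k[y0:y1,x0:x1]=m[y0:y1,x0:x1]
    k=cv2.morphologyEx(k,cv2.MORPH_CLOSE,np.ones((5,5)))
    out=[]
    for ct in cv2.findContours(k,cv2.RETR_EXTERNAL,cv2.CHAIN_APPROX_NONE)[0]:
        if cv2.contourArea(ct)<amin: continue
        (x,y),(w,h),a=cv2.minAreaRect(ct)
        if h>w: w,h,a=h,w,a+90
        d=np.array([np.cos(np.radians(a)),np.sin(np.radians(a))])
        if d[0]<0:d=-d
        out.append((np.array([x,y]),d,w,h,cv2.contourArea(ct)))
    return sorted(out,key=lambda o:o[0][1])
E
python3 - <<'E'
from h import *
d=pickle.load(open("cams0.pkl","rb"))
hs=handles(d["scene"],(255,170,440,300),130);hd=handles(d["side"],(215,180,365,325),130)
for n,h in(("scene",hs),("side",hd)):
    for o in h: print(n,np.round(o[0],1),np.round(o[1],3),np.round(o[2:],1))
a=cv2.resize(d["scene"]["color"][170:300,255:440],None,fx=4,fy=4,interpolation=cv2.INTER_CUBIC)
b=cv2.resize(d["side"]["color"][180:325,215:365],None,fx=4,fy=4,interpolation=cv2.INTER_CUBIC)
b=b[:, :]
cv2.imwrite("pics/sc.png",a[:,:,::-1]);cv2.imwrite("pics/sd.png",np.clip(b[:,:,::-1]*1.5,0,255))
E
```

```text
scene [381.1 195.5] [0.914 0.405] [ 148.4   49.9 3591.5]
scene [358.  219.9] [0.998 0.068] [ 66.5   8.  391. ]
scene [364.5 253.2] [1.    0.028] [ 73.2   9.3 576. ][ WARN:0@0.191] global loadsave.cpp:1063 imwrite_ Unsupported depth image for selected encoder is fallbacked to CV_8U.
```

View pics/sc.png

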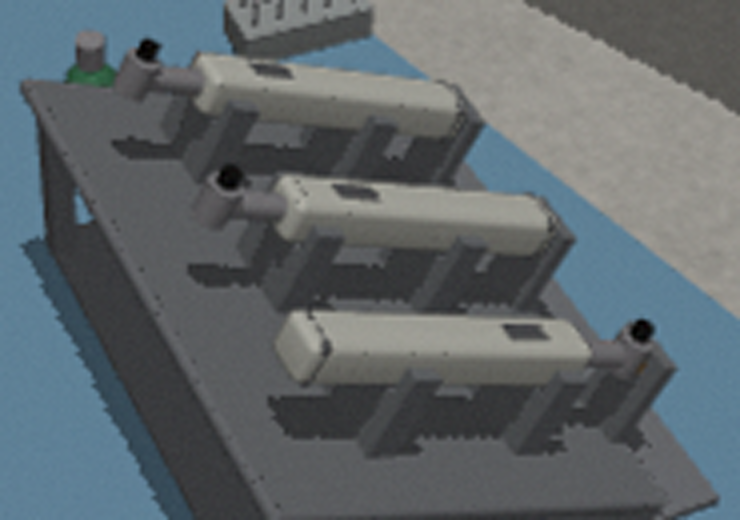

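View pics/sd.png

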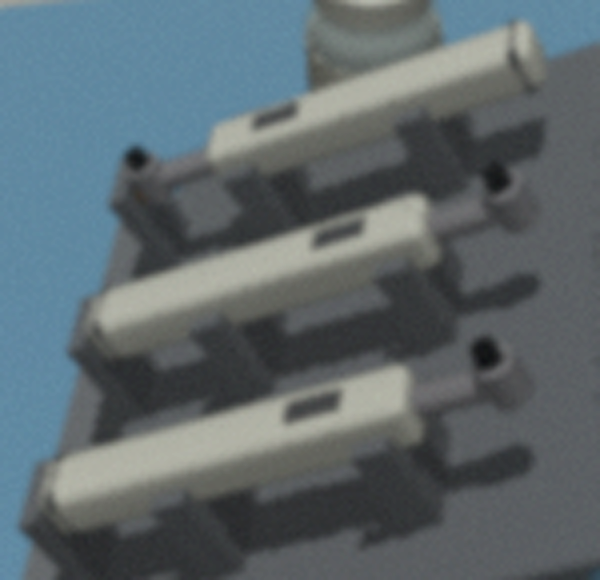

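The wrong one is bay_2's polisher (+y, by the jar). Its head and cup show at scene (415,252) and side (249,220). All the cups face off the rack. The other two heads are up-slope, at scene (312,214) and (292,182).

Run:
```python
from h import *
d=pickle.load(open("cams0.pkl","rb"));s,e=d["scene"],d["side"]
S=lambda x,y:(x/4+255,y/4+170)
E_=lambda x,y:(x/4+215,y/4+180)
pts={"cup2":(S(642,330),E_(137,158)),"cup1":(S(230,178),E_(497,180)),"cup0":(S(148,50),E_(487,353)),
"but2":(S(525,331),E_(276,115)),"but1":(S(357,192),E_(338,234)),"but0":(S(272,70),E_(313,406))}
X={}
for k,(a,b) in pts.items():
    X[k],r=tri(s,a,e,b);print(k,np.round(X[k]*1000,1),r)
for c,roi,n in((s,(255,180,440,300),"scene"),(e,(215,180,365,325),"side")):
    im=cv2.GaussianBlur(c["color"],(3,3),0).astype(int)
    m=((im[:,:,0]-im[:,:,2]>4)&(im.max(2)>(110 if n=="scene" else 85))).astype(np.uint8)
    k=np.zeros_like(m);x0,y0,x1,y1=roi;k[y0:y1,x0:x1]=m[y0:y1,x0:x1]
    for ct in cv2.findContours(k,cv2.RETR_EXTERNAL,cv2.CHAIN_APPROX_NONE)[0]:
        if cv2.contourArea(ct)<150: continue
        print(n,np.round(cv2.minAreaRect(ct)[0],1),np.round(cv2.minAreaRect(ct)[1:][0],2),np.round(cv2.boxPoints(cv2.minAreaRect(ct))).tolist(),cv2.contourArea(ct))
for i in (0,1,2):
    v=X[f"cup{i}"]-X[f"but{i}"];print(i,np.linalg.norm(v)*1000,np.degrees(np.arctan2(v[1],v[0])))
```

```text
cup2 [488.4 113.9  73.5] [np.float64(0.8), np.float64(1.0)]
cup1 [618.7  -7.4 149. ] [np.float64(0.9), np.float64(1.2)]
cup0 [597.8 -89.9 149.9] [np.float64(0.9), np.float64(1.4)]
but2 [548.2  99.  101.1] [np.float64(0.9), np.float64(1.1)]
but1 [561.2   7.4 117.7] [np.float64(0.9), np.float64(1.3)]
but0 [540.4 -74.9 118. ] [np.float64(0.9), np.float64(1.5)]
scene [363.  255.5] [15. 76.] [[325.0, 248.0], [401.0, 248.0], [401.0, 263.0], [325.0, 263.0]] 669.0
scene [357.5 220.5] [14.01 66.9 ] [[324.0, 214.0], [391.0, 213.0], [391.0, 227.0], [324.0, 228.0]] 484.0
scene [378.8 196.9] [148.22  50.88] [[300.0, 194.0], [319.0, 147.0], [457.0, 199.0], [439.0, 247.0]] 2960.5
side [272.4 288.8] [12.1  92.53] [[226.0, 295.0], [315.0, 271.0], [319.0, 282.0], [229.0, 307.0]] 869.5
side [280.1 245.9] [ 9.96 85.66] [[238.0, 254.0], [320.0, 228.0], [322.0, 238.0], [241.0, 263.0]] 636.5
side [306.8 202.4] [ 9.46 83.48] [[266.0, 211.0], [345.0, 185.0], [348.0, 194.0], [269.0, 220.0]] 491.0
0 67.41401455911944 -14.630802860354935
1 67.05674719402322 -14.43674422100367
2 67.51828271173778 165.92159363710104
```

```bash
cat >> h.py <<'E'
from scipy.spatial.transform import Rotation as Ro
PSI=np.radians(-14.3);B2=np.array([.569,.093,.100])
def frame(psi=PSI):
    a=np.radians(26);c,s=np.cos(psi),np.sin(psi)
    u=np.array([np.cos(a)*c,np.cos(a)*s,np.sin(a)]);n=np.array([-np.sin(a)*c,-np.sin(a)*s,np.cos(a)])
    return u,np.cross(n,u),n
def toolR(flip=False,psi=PSI):
    u,v,n=frame(psi); x=-u if flip else u
    return Ro.from_matrix(np.c_[x,np.cross(-n,x),-n])
def go(o,Pt,Rt):
    """delta (cm), turn for target TCP from pose o"""
    R0=Ro.from_quat(o['tool_rot'])
    return np.round(R0.inv().apply(Pt-o['position'])*100,2),np.round((R0.inv()*Rt).as_rotvec(),3)
E
python3 - <<'E'
from h import *
from rig import robot
o=robot.get_obs();u,v,n=frame()
print(u,v,n);print(go(o,B2+.181*n,toolR()))
E
```

```text
[ 0.87094557 -0.22200124  0.43837115] [0.24699901 0.96901573 0.        ] [-0.42478854  0.10827724  0.89879405]
(array([ 50.21, -57.32,  -7.32]), array([-0.132,  0.441,  0.566]))
```

play_rows(gripper=[-1, -1, -1, -1, -1, -1, -1, -1, -1, -1, -1, -1], delta_pos=[[0, 0, -6], [5, -6, -9], [9.5, -11, -11], [14, -16, -12], [18.5, -21, -12], [23, -26, -12], [27.5, -31.5, -12], [32, -36.5, -12], [36.5, -41.5, -12], [41, -46.5, -11], [45.5, -52, -9], [50.2, -57.3, -7.3]], turn=[[0, 0, 0], [-0.01, 0.04, 0.05], [-0.02, 0.09, 0.11], [-0.04, 0.13, 0.17], [-0.05, 0.18, 0.23], [-0.07, 0.22, 0.28], [-0.08, 0.26, 0.34], [-0.09, 0.31, 0.4], [-0.1, 0.35, 0.45], [-0.12, 0.4, 0.51], [-0.13, 0.44, 0.566], [-0.132, 0.441, 0.566]])

```text
time: 1.65
position: [0.4506, 0.0103, 0.2845]
tool_rot: [0.967, -0.121, 0.223, 0.029]
ft_force: [1.3, -0.9, 0.0]
grip_width: 0.0872
grip_force: 0.0
```

play_rows(gripper=[-1, -1], delta_pos=[[0, 0, 0], [0, 0, 0]], turn=[[0, 0, 0], [0, 0, 0]])

```text
time: 1.9
position: [0.4505, 0.0086, 0.2842]
tool_rot: [0.967, -0.12, 0.221, 0.029]
ft_force: [0.2, -0.1, 0.0]
grip_width: 0.0874
grip_force: 0.0
```

Run:
```python
from h import *
from rig import robot
o=robot.get_obs();print(o['time'],o['position'],o['q'],go(o,B2+.181*frame()[2],toolR()))
c=robot.camera("wrist");pickle.dump(c,open("w1.pkl","wb"));cv2.imwrite("pics/w1.png",c["color"][:,:,::-1])
```

```text
1.9 [0.4505481  0.00862674 0.28421944] [-0.21725505 -0.02150865  2.04103214 -0.02587331  0.67240768  1.61703427] (array([  0.41, -11.11,   2.55]), array([0.002, 0.004, 0.003]))
```

View pics/w1.png

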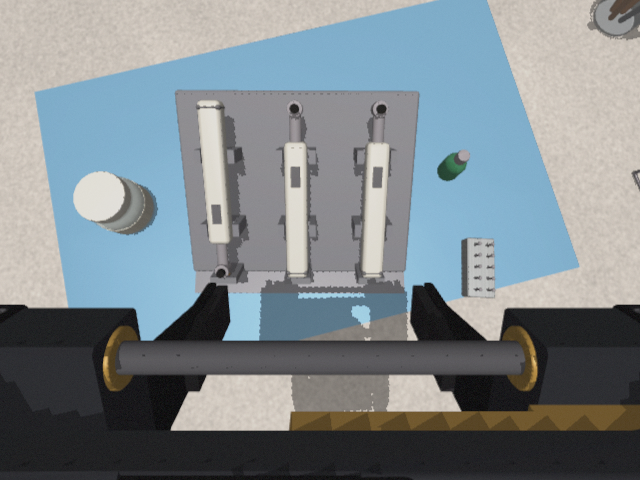

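The wrist view shows the bay_2 polisher with its tail at (210,103) and cup at (221,272). The other two cups are at (294,107) and (380,107). I'll move over bay_2 and take the second wrist view.

play_rows(gripper=[-1, -1, -1, -1], delta_pos=[[0.2, -5.5, 1.3], [0.4, -11.1, 2.6], [0.4, -11.1, 2.6], [0.4, -11.1, 2.6]], turn=[[0, 0, 0], [0, 0, 0], [0, 0, 0], [0, 0, 0]])

```text
time: 2.45
position: [0.4924, 0.1102, 0.2623]
tool_rot: [0.967, -0.122, 0.221, 0.03]
ft_force: [0.8, -0.6, -0.0]
grip_width: 0.0871
grip_force: 0.0
```

Run:
```python
from h import *
from rig import robot
o=robot.get_obs();print(o['time'],o['position'],np.round(o['q'],2),go(o,B2+.181*frame()[2],toolR()))
c2=robot.camera("wrist");pickle.dump(c2,open("w2.pkl","wb"));cv2.imwrite("pics/w2.png",c2["color"][:,:,::-1])
c1=pickle.load(open("w1.pkl","rb"))
for nm,c in(("w1",c1),("w2",c2)):
    im=cv2.GaussianBlur(c["color"],(3,3),0).astype(int)
    m=((im[:,:,0]-im[:,:,2]>6)&(im.max(2)>165)).astype(np.uint8);m[300:]=0
    for ct in cv2.findContours(m,cv2.RETR_EXTERNAL,cv2.CHAIN_APPROX_NONE)[0]:
        r=cv2.minAreaRect(ct)
        if 1200<cv2.contourArea(ct)<8000: print(nm,"handle",np.round(r[0],1),np.round(r[1],1),round(r[2],1),np.round(cv2.boxPoints(r)).tolist())
    dk=(im.max(2)<45).astype(np.uint8);dk[300:]=0
    for ct in cv2.findContours(dk,cv2.RETR_EXTERNAL,cv2.CHAIN_APPROX_NONE)[0]:
        a=cv2.contourArea(ct)
        if 25<a<600: print(nm,"dark",np.round(cv2.minAreaRect(ct)[0],1),a)
```

```text
2.45 [0.49244612 0.11016642 0.26226612] [ 0.1   0.13  1.95 -0.26  0.66  2.1 ] (array([-0.07, -0.23, -0.08]), array([ 0.004,  0.004, -0.001]))
w1 handle [ 99.5 197. ] [48. 49.] 90.0 [[75.0, 173.0], [124.0, 173.0], [124.0, 221.0], [75.0, 221.0]]
w1 handle [375.2 209.1] [ 20.9 134.5] 2.6 [[362.0, 276.0], [368.0, 141.0], [389.0, 142.0], [383.0, 277.0]]
w1 handle [295.4 209. ] [134.1  20.5] 89.5 [[285.0, 142.0], [305.0, 142.0], [306.0, 276.0], [286.0, 276.0]]
w1 handle [213.3 175. ] [135.6  21.8] 85.2 [[197.0, 108.0], [219.0, 107.0], [230.0, 242.0], [208.0, 243.0]]
w1 dark [427.  291.5] 306.0
w1 dark [212. 291.] 309.5
w1 dark [220.5 273. ] 27.0
w1 dark [381.  108.5] 27.0
w2 handle [486.3 218.9] [ 22.2 143.3] 7.6 [[466.0, 288.0], [485.0, 146.0], [507.0, 149.0], [488.0, 291.0]]
w2 handle [402.  215.8] [ 22.3 136. ] 3.8 [[386.0, 283.0], [395.0, 147.0], [418.0, 149.0], [409.0, 284.0]]
w2 handle [317. 184.] [142.  22.] 90.0 [[306.0, 113.0], [328.0, 113.0], [328.0, 255.0], [306.0, 255.0]]
w2 handle [606.  85.] [170.  66.] 90.0 [[573.0, 0.0], [639.0, 0.0], [639.0, 170.0], [573.0, 170.0]]
w2 dark [212.  291.5] 301.0
w2 dark [427. 291.] 314.0
w2 dark [317.5 287. ] 34.0
w2 dark [410. 113.] 39.5
w2 dark [503.  112.5] 53.5
```

View pics/w2.png

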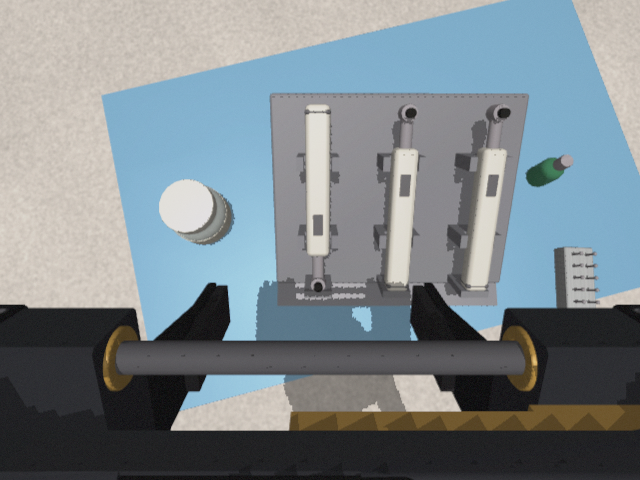

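Run:
```python
from h import *
from rig import robot
o=robot.get_obs()
c1,c2=[pickle.load(open(f,"rb")) for f in("w1.pkl","w2.pkl")]
d=pickle.load(open("cams0.pkl","rb"))
u,v,n=frame()
L=lambda X:np.round(np.array([u@(X-B2),v@(X-B2),n@(X-B2)])*1000,1)
for k,a,b in(("cup2",(220.5,273),(317.5,287)),("cup0",(381,108.5),(503,112.5)),("handle2 tail",(208,107.5),(317,113)),("handle2 neck",(219,242.5),(317,255)),("handle1 top",(295,142),(406.5,148)),("handle0 top",(378.5,141.5),(496,147.5))):
    X,r=tri(c1,a,c2,b);print(k,np.round(X*1000,1),"uvn",L(X),r)
# cross-check using side/scene cup with wrist 2
print(L(tri(d["side"],(249.3,219.5),c2,(317.5,287))[0]),L(tri(d["scene"],(415.5,252.5),c2,(317.5,287))[0]))
# where the ray planes put handle ends on plane n=+11 (top face)
for nm,p in(("tail",(317,113)),("neck",(317,255)),("p1 tail",(397,283.5)),("p1 neck",(406.5,148))):
    ray=np.linalg.inv(K(c2))@np.r_[p,1];w=c2["R"].T@ray;C=-c2["R"].T@c2["t"]
    s=((B2+.011*n-C)@n)/(w@n);print(nm,L(C+s*w))
print(go(o,B2-.019*n,toolR()))
```

```text
cup2 [490.5 112.7  73.2] uvn [-84.5  -0.3  11.4] [np.float64(0.1), np.float64(0.1)]
cup0 [600.8 -91.4 149.3] uvn [  90.2 -170.8   10.8] [np.float64(0.0), np.float64(0.0)]
handle2 tail [644.9  73.4 145.2] uvn [90.3 -0.3  6.3] [np.float64(0.4), np.float64(0.4)]
handle2 neck [522.7 104.9  82.9] uvn [-50.5   0.1   5.6] [np.float64(0.1), np.float64(0.1)]
handle1 top [596.1  -2.4 130.2] uvn [ 58.  -85.8   5.3] [np.float64(0.2), np.float64(0.2)]
handle0 top [574.9 -84.5 132.3] uvn [  58.7 -170.5    7.3] [np.float64(0.0), np.float64(0.0)]
[-84.8  -0.4  11.6] [-84.8   1.1  14.5]
tail [89.9 -0.3 11. ]
neck [-48.6   0.1  11. ]
p1 tail [-80.9 -84.3  11. ]
p1 neck [ 58.6 -84.5  11. ]
(array([-1.000e-02, -3.400e-01,  1.994e+01]), array([ 0.004,  0.003, -0.002]))
```

play_rows(gripper=[-1, -1, -1, -1, -1, -1, -1, -1], delta_pos=[[0.2, -0.28, 5], [0.2, -0.28, 10], [0.2, -0.28, 14], [0.2, -0.28, 17], [0.2, -0.28, 19], [0.2, -0.28, 19.9], [0.2, -0.28, 19.9], [0.2, -0.28, 19.9]], turn=[[0, 0, 0], [0, 0, 0], [0, 0, 0], [0, 0, 0], [0, 0, 0], [0, 0, 0], [0, 0, 0], [0, 0, 0]])

```text
time: 3.5
position: [0.5791, 0.0921, 0.0852]
tool_rot: [0.967, -0.121, 0.222, 0.029]
ft_force: [-0.3, 0.1, 0.4]
grip_width: 0.0872
grip_force: 0.0
```

Run:
```python
from h import *
from rig import robot
u,v,n=frame();o=robot.get_obs();print(o['time'],o['ft_force'],go(o,B2+.002*u-.019*n,toolR()))
```

```text
3.5 [-0.26554047  0.14899418  0.40780521] (array([-0.05,  0.16,  0.13]), array([0.002, 0.002, 0.001]))
```

play_rows(gripper=[-1, 1, 1, 1, 1, 1, 1, 1], delta_pos=[[0, 0.1, 0.1], [0, 0.1, 0.1], [0, 0.1, 0.1], [0, 0.1, 0.1], [0, 0.1, 0.1], [0, 0.1, 0.1], [0, 0.1, 0.1], [0, 0.1, 0.1]], turn=[[0, 0, 0], [0, 0, 0], [0, 0, 0], [0, 0, 0], [0, 0, 0], [0, 0, 0], [0, 0, 0], [0, 0, 0]], squeeze=15)

```text
time: 4.5
position: [0.5791, 0.0916, 0.0832]
tool_rot: [0.967, -0.121, 0.222, 0.029]
ft_force: [-0.0, 0.6, -0.1]
grip_width: 0.0249
grip_force: 0.0
```

play_rows(gripper=[1, 1, 1, 1], delta_pos=[[0, 0, 0], [0, 0, 0], [0, 0, 0], [0, 0, 0]], turn=[[0, 0, 0], [0, 0, 0], [0, 0, 0], [0, 0, 0]])

```text
time: 5.0
position: [0.5791, 0.0916, 0.0832]
tool_rot: [0.967, -0.121, 0.222, 0.029]
ft_force: [0.1, 0.2, 0.3]
grip_width: 0.0006
grip_force: 0.0
```

Run:
```python
from h import *
from rig import robot
u,v,n=frame();o=robot.get_obs();print(o['time'],o['ft_force'],o['moment'],go(o,B2+.002*u-.019*n,toolR()))
```

```text
5.0 [0.14718059 0.17784577 0.26095969] [ 0.13160359  0.20263704 -0.01680081] (array([ 0.03,  0.11, -0.05]), array([0.002, 0.003, 0.002]))
```

Run:
```python
from h import *
from rig import robot
c=robot.camera("side");s=robot.camera("scene");w=robot.camera("wrist")
pickle.dump((s,c,w),open("c3.pkl","wb"))
a=cv2.resize(c["color"][150:330,170:400],(460,360));b=cv2.resize(s["color"][130:310,230:460],(460,360))
a=np.clip(a*1.4,0,255).astype(np.uint8)
k=np.hstack([a[:,:380],b]);k=cv2.resize(k,(800,int(360*800/k.shape[1])))
ww=cv2.resize(w["color"],(320,240));full=np.zeros((k.shape[0]+240,800,3),np.uint8);full[:k.shape[0]]=k;full[k.shape[0]:,:320]=ww
print(full.shape);cv2.imwrite("pics/g3.png",full[:,:,::-1])
```

```text
(582, 800, 3)
```

View pics/g3.png

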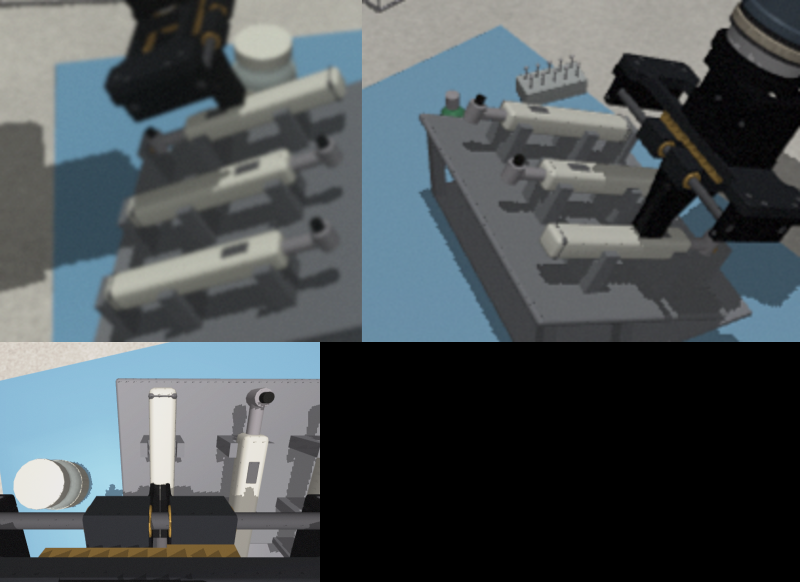

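Run:
```python
from h import *
from rig import robot
s,c,w=pickle.load(open("c3.pkl","rb"));o=robot.get_obs();u,v,n=frame()
T=o['position'];z=Ro.from_quat(o['tool_rot']).apply([0,0,1])
for nm,cam in(("scene",s),("side",c),("wrist",w)):
    print(nm,"TCP",proj(cam,T),"tcp-19",proj(cam,T-.019*z),"-40",proj(cam,T-.04*z),"B2",proj(cam,B2),"cup",proj(cam,B2-.085*u+.012*n))
a=cv2.resize(s["color"][190:270,320:450],None,fx=6,fy=6,interpolation=cv2.INTER_CUBIC)
for p,col in((T,(255,0,0)),(T-.019*z,(0,255,0)),(T-.04*z,(255,255,0))):
    q=(proj(s,p)-[320,190])*6;cv2.circle(a,tuple(int(i) for i in q),5,col,-1)
cv2.imwrite("pics/g4.png",a[:,:,::-1]);print(a.shape)
```

```text
scene TCP [367.59077795 266.34526281] tcp-19 [373.039205   258.00105417] -40 [379.21891141 248.5368989 ] B2 [373.64293512 257.27471075] cup [413.86008671 252.99242071]
side TCP [302.33346942 216.87174373] tcp-19 [297.06729195 208.99518268] -40 [291.06271303 200.01420307] B2 [295.90788494 209.56750775] cup [249.23761716 219.21292552]
wrist TCP [320.19691424 277.98595589] tcp-19 [320.23848075 292.91415875] -40 [320.29448718 313.0283212 ] B2 [322.59089073 296.50257341] cup [322.15934936 445.30757529]
(480, 780, 3)
```

View pics/g4.png

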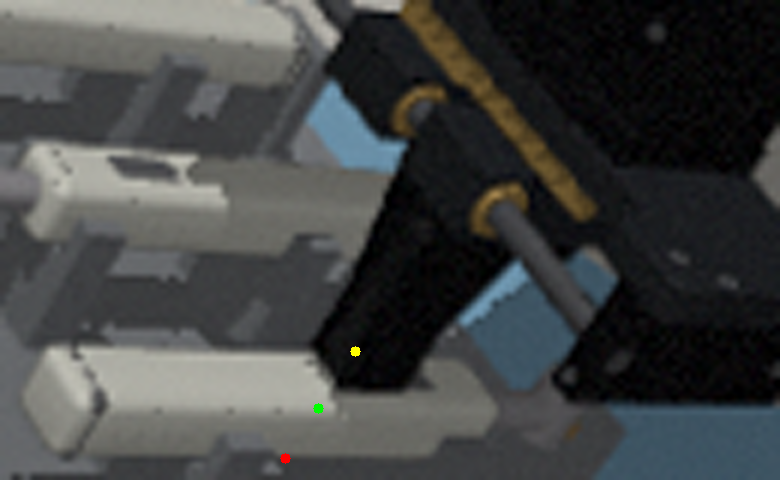

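The fingers closed on air. The marked TCP (red) projects well below the visible fingertips at scene (381,255), so the real tips differ from the reported TCP. I'll triangulate the tips.

Run:
```python
from h import *
from rig import robot
s,c,w=pickle.load(open("c3.pkl","rb"));o=robot.get_obs();R=Ro.from_quat(o['tool_rot'])
a=np.clip(c["color"][180:235,260:325]*1.6,0,255).astype(np.uint8)
a=cv2.resize(a,None,fx=6,fy=6,interpolation=cv2.INTER_CUBIC)
b=cv2.resize(s["color"][225:275,350:410],None,fx=6,fy=6,interpolation=cv2.INTER_CUBIC)
H=max(a.shape[0],b.shape[0]);k=np.zeros((H,a.shape[1]+b.shape[1],3),np.uint8);k[:a.shape[0],:a.shape[1]]=a;k[:b.shape[0],a.shape[1]:]=b
cv2.imwrite("pics/g5.png",k[:,:,::-1]);print(k.shape,a.shape)
for sp in((381.7,254.7),(377,254.7),(385,254.7)):
  for ep in ((293.4,207.8),(293,205),(296,207)):
    X,r=tri(s,sp,c,ep);print(sp,ep,np.round(X*1000,1),np.round(R.inv().apply(X-o['position'])*1000,1),r)
```

```text
(330, 750, 3) (330, 390, 3)
(381.7, 254.7) (293.4, 207.8) [561.3  98.3 103.3] [ -8.2  -2.  -26.3] [np.float64(2.4), np.float64(2.9)]
(381.7, 254.7) (293, 205) [562.4 100.4 106.7] [ -6.3  -4.3 -29.1] [np.float64(1.7), np.float64(2.0)]
(381.7, 254.7) (296, 207) [564.2  99.  105.1] [ -5.1  -3.4 -26.8] [np.float64(3.3), np.float64(4.0)]
(377, 254.7) (293.4, 207.8) [564.3  94.4 103.9] [ -4.5   1.  -25.2] [np.float64(0.5), np.float64(0.5)]
(377, 254.7) (293, 205) [565.4  96.6 107.3] [ -2.5  -1.4 -28. ] [np.float64(0.3), np.float64(0.3)]
(377, 254.7) (296, 207) [567.2  95.2 105.6] [ -1.4  -0.4 -25.6] [np.float64(1.4), np.float64(1.7)]
(385, 254.7) (293.4, 207.8) [559.3 101.  103. ] [-10.8  -4.1 -27.2] [np.float64(3.7), np.float64(4.5)]
(385, 254.7) (293, 205) [560.3 103.1 106.3] [ -8.8  -6.4 -29.9] [np.float64(3.0), np.float64(3.6)]
(385, 254.7) (296, 207) [562.2 101.7 104.7] [ -7.6  -5.5 -27.6] [np.float64(4.7), np.float64(5.6)]
```

View pics/g5.png

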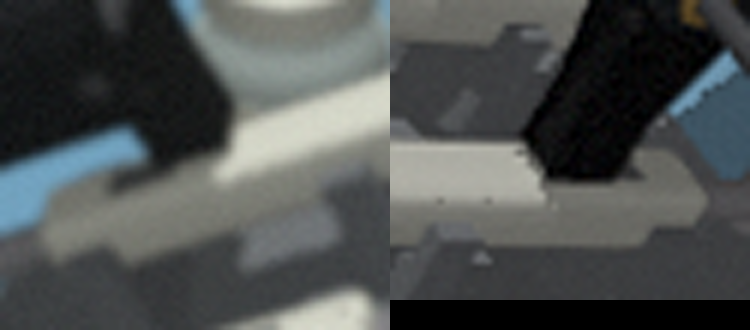

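The tips sit just above the handle top, about 30 mm behind the reported TCP along the tool axis. I'll open, go 30 mm deeper and regrip.

play_rows(gripper=[-1, -1, -1, -1, -1, -1, -1, -1, -1, -1, -1], delta_pos=[[0, 0.15, -0.5], [0, 0.15, -0.5], [0, 0.15, -0.5], [0, 0.15, -0.5], [0, 0.15, -0.5], [0, 0.15, -0.5], [0, 0.15, -0.5], [0, 0.15, 0.5], [0, 0.15, 1.5], [0, 0.15, 2.4], [0, 0.15, 2.7]], turn=[[0, 0, 0], [0, 0, 0], [0, 0, 0], [0, 0, 0], [0, 0, 0], [0, 0, 0], [0, 0, 0], [0, 0, 0], [0, 0, 0], [0, 0, 0], [0, 0, 0]])

```text
time: 6.52
position: [0.5901, 0.0871, 0.0584]
tool_rot: [0.967, -0.121, 0.221, 0.029]
ft_force: [0.1, -0.6, 0.3]
grip_width: 0.0867
grip_force: 0.0
```

play_rows(gripper=[1, 1, 1, 1, 1, 1, 1, 1, 1], delta_pos=[[0, 0, 0], [0, 0, 0], [0, 0, 0], [0, 0, 0], [0, 0, 0], [0, 0, 0], [0, 0, 0], [0, 0, 0], [0, 0, 0]], turn=[[0, 0, 0], [0, 0, 0], [0, 0, 0], [0, 0, 0], [0, 0, 0], [0, 0, 0], [0, 0, 0], [0, 0, 0], [0, 0, 0]])

```text
time: 7.65
position: [0.59, 0.0872, 0.0589]
tool_rot: [0.967, -0.121, 0.222, 0.029]
ft_force: [-0.4, -1.0, -0.2]
grip_width: 0.0237
grip_force: 15.0
```

Run:
```python
from h import *
from rig import robot
u,v,n=frame();o=robot.get_obs();print(o['time'],o['ft_force'],o['grip_force'],o['grip_width'],go(o,B2+.002*u-.019*n,toolR()))
```

```text
7.65 [-0.42192113 -1.04632526 -0.21964166] 14.994605637621135 0.02373740189573806 (array([ 0.03, -0.04, -2.75]), array([0.002, 0.003, 0.002]))
```

play_rows(gripper=[1, 1, 1, 1, 1, 1], delta_pos=[[0, 0, 0], [0, 0, -1], [0, 0, -3.5], [0, 0, -7], [0, 0, -10], [0, 0, -10]], turn=[[0, 0, 0], [0, 0, 0], [0, 0, 0], [0, 0, 0], [0, 0, 0], [0, 0, 0]], squeeze=25)

```text
time: 8.4
position: [0.5481, 0.0986, 0.1507]
tool_rot: [0.967, -0.121, 0.223, 0.029]
ft_force: [-0.3, -0.7, -0.6]
grip_width: 0.0236
grip_force: 25.0
```

play_rows(gripper=[1, 1, 1, 1, 1, 1, 1, 1, 1, 1, 1, 1], delta_pos=[[0, 0, 0], [0, 0, 0], [0, 0, 0], [0, 0, 0], [0, 0, 0], [0, 0, 0], [0, 0, 0], [0, 0, 0], [0, 0, 0], [0, 0, 0], [0, 0, 0], [0, 0, 0]], turn=[[0, 0, -0.05], [0, 0, -0.18], [0, 0, -0.34], [0, 0, -0.5], [0, 0, -0.66], [0, 0, -0.82], [0, 0, -0.98], [0, 0, -1.14], [0, 0, -1.3], [0, 0, -1.44], [0, 0, -1.54], [0, 0, -1.57]])

```text
time: 9.9
position: [0.5477, 0.0979, 0.1477]
tool_rot: [0.77, 0.598, 0.135, 0.177]
ft_force: [0.3, 0.9, -0.8]
grip_width: 0.024
grip_force: 25.0
```

play_rows(gripper=[1, 1, 1, 1, 1, 1, 1, 1, 1, 1, 1, 1], delta_pos=[[0, 0, 0], [0, 0, 0], [0, 0, 0], [0, 0, 0], [0, 0, 0], [0, 0, 0], [0, 0, 0], [0, 0, 0], [0, 0, 0], [0, 0, 0], [0, 0, 0], [0, 0, 0]], turn=[[0, 0, -0.05], [0, 0, -0.18], [0, 0, -0.34], [0, 0, -0.5], [0, 0, -0.66], [0, 0, -0.82], [0, 0, -0.98], [0, 0, -1.14], [0, 0, -1.3], [0, 0, -1.44], [0, 0, -1.54], [0, 0, -1.57]])

```text
time: 11.4
position: [0.5479, 0.0981, 0.1483]
tool_rot: [0.122, 0.967, -0.029, 0.221]
ft_force: [0.5, -0.1, -1.3]
grip_width: 0.0236
grip_force: 25.0
```

Run:
```python
from h import *
from rig import robot
u,v,n=frame();o=robot.get_obs();print(o['time'],o['position'],np.round(o['q'],2),o['ft_force'],o['grip_force'],o['grip_width'],go(o,B2+.002*u+(.1-.0465)*n,toolR(True)))
```

```text
11.4 [0.54786172 0.09806706 0.14827484] [ 0.06  0.4   1.99 -0.4   0.35 -0.91] [ 0.49114013 -0.09648672 -1.2939198 ] 24.9939266173169 0.02362367020808045 (array([-0.04,  0.03, -0.06]), array([-0.003, -0.004, -0.   ]))
```

play_rows(gripper=[1, 1, 1, 1, 1, 1, 1, 1], delta_pos=[[-1, 0, 2], [-1, 0, 4.5], [-1, 0, 6.5], [-1, 0, 7.5], [-1, 0, 8], [-1, 0, 8.3], [-1, 0, 8.3], [-1, 0, 8.3]], turn=[[0, 0, 0], [0, 0, 0], [0, 0, 0], [0, 0, 0], [0, 0, 0], [0, 0, 0], [0, 0, 0], [0, 0, 0]])

```text
time: 12.4
position: [0.5917, 0.087, 0.0791]
tool_rot: [0.122, 0.967, -0.029, 0.222]
ft_force: [-0.3, 0.4, -1.6]
grip_width: 0.0237
grip_force: 25.0
```

Run:
```python
from h import *
from rig import robot
u,v,n=frame();o=robot.get_obs();print(o['time'],o['ft_force'],o['grip_width'],go(o,B2+.002*u-.0465*n,toolR(True)))
w=robot.camera("wrist");s=robot.camera("scene");e=robot.camera("side");pickle.dump((s,e,w),open("c5.pkl","wb"))
im=cv2.GaussianBlur(w["color"],(3,3),0).astype(int)
m=((im[:,:,0]-im[:,:,2]>6)&(im.max(2)>130)).astype(np.uint8);m[300:]=0
for ct in cv2.findContours(m,cv2.RETR_EXTERNAL,cv2.CHAIN_APPROX_NONE)[0]:
    r=cv2.minAreaRect(ct)
    if 300<cv2.contourArea(ct)<8000: print(np.round(cv2.boxPoints(r)).tolist())
T=o['position'];z=Ro.from_quat(o['tool_rot']).apply([0,0,1]);A=T-.0465*z
print("pred axis in wrist:",[np.round(proj(w,A+k*u+.011*n),1).tolist() for k in(-.095,-.05,-.03)])
for nm,c in(("scene",s),("side",e)):
    print(nm,[np.round(proj(c,A+k*u)).tolist() for k in(-.095,0,.055,.087)])
a=cv2.resize(w["color"],(400,300))
b=cv2.resize(s["color"][190:310,290:450],(400,300),interpolation=cv2.INTER_CUBIC)
d=np.clip(cv2.resize(e["color"][165:285,215:375],(400,300),interpolation=cv2.INTER_CUBIC)*1.5,0,255).astype(np.uint8)
cv2.imwrite("pics/g6.png",np.vstack([np.hstack([b,d]),np.hstack([a,0*a])])[:,:,::-1])
```

```text
12.4 [-0.27296494  0.37342535 -1.62781341] 0.02366389079144328 (array([0.99, 0.03, 1.74]), array([-0.002, -0.002, -0.   ]))
[[505.0, 226.0], [614.0, 166.0], [640.0, 213.0], [531.0, 273.0]]
[[468.0, 169.0], [579.0, 112.0], [605.0, 163.0], [494.0, 220.0]]
[[288.0, 85.0], [352.0, 85.0], [352.0, 103.0], [288.0, 103.0]]
[[72.0, 63.0], [142.0, 63.0], [142.0, 79.0], [72.0, 79.0]]
pred axis in wrist: [[318.7, 80.7], [318.8, 210.6], [318.8, 260.6]]
scene [[415.0, 251.0], [373.0, 249.0], [346.0, 248.0], [330.0, 248.0]]
side [[249.0, 217.0], [297.0, 200.0], [328.0, 190.0], [346.0, 183.0]]
```

play_rows(gripper=[1, 1, 1, 1, 1], delta_pos=[[0, 0, 0.5], [0, 0, 0.9], [0, 0, 1.2], [0, 0, 1.3], [0, 0, 1.3]], turn=[[0, 0, 0], [0, 0, 0], [0, 0, 0], [0, 0, 0], [0, 0, 0]])

```text
time: 13.18
position: [0.5971, 0.0854, 0.0667]
tool_rot: [0.122, 0.967, -0.029, 0.221]
ft_force: [1.0, 0.2, -1.0]
grip_width: 0.0236
grip_force: 25.0
```

play_rows(gripper=[1, 1, 1, 1], delta_pos=[[0, 0, 0.15], [0, 0, 0.3], [0, 0, 0.4], [0, 0, 0.4]], turn=[[0, 0, 0], [0, 0, 0], [0, 0, 0], [0, 0, 0]])

```text
time: 13.68
position: [0.5987, 0.085, 0.0634]
tool_rot: [0.122, 0.967, -0.029, 0.222]
ft_force: [-1.5, 0.1, 0.4]
grip_width: 0.0238
grip_force: 25.0
```

Run:
```python
from h import *
from rig import robot
u,v,n=frame();o=robot.get_obs();f=o['ft_force'];print(o['time'],"f uvn",f@u,f@v,f@n,o['moment'],o['grip_width'],go(o,B2+.002*u-.0465*n,toolR(True)))
```

```text
13.675 f uvn -1.1988868834230173 -0.24163875987812306 1.0200322585632575 [ 0.08361802  0.12223492 -0.05910512] 0.023805257385463713 (array([0.97, 0.04, 0.02]), array([-0.002, -0.003, -0.   ]))
```

play_rows(gripper=[1, 1, 1, 1, 1], delta_pos=[[0.2, 0, 0], [0.4, 0, 0], [0.6, 0, 0], [0.75, 0, 0], [0.75, 0, 0]], turn=[[0, 0, 0], [0, 0, 0], [0, 0, 0], [0, 0, 0], [0, 0, 0]])

```text
time: 14.3
position: [0.5923, 0.0868, 0.0601]
tool_rot: [0.121, 0.967, -0.029, 0.222]
ft_force: [-0.7, 1.1, 3.1]
grip_width: 0.0237
grip_force: 25.0
```

play_rows(gripper=[1, 1, 1, 1], delta_pos=[[0.1, 0, 0], [0.2, 0, 0], [0.25, 0, 0], [0.25, 0, 0]], turn=[[0, 0, 0], [0, 0, 0], [0, 0, 0], [0, 0, 0]])

```text
time: 14.8
position: [0.5905, 0.0872, 0.0592]
tool_rot: [0.122, 0.967, -0.029, 0.222]
ft_force: [1.2, 0.5, 4.5]
grip_width: 0.0241
grip_force: 25.0
```

Run:
```python
from h import *
from rig import robot
u,v,n=frame();o=robot.get_obs();f=o['ft_force'];print(o['time'],"f uvn",f@u,f@v,f@n,o['moment'],o['grip_width'],go(o,B2+.002*u-.0465*n,toolR(True)))
```

```text
14.8 f uvn 2.857335830091057 0.8068225817917112 3.5960906411301043 [ 0.03552408 -0.4177727   0.04551071] 0.02405413775295803 (array([0.01, 0.03, 0.  ]), array([-0.002, -0.002, -0.   ]))
```

play_rows(gripper=[1, 1, 1], delta_pos=[[0.07, 0, 0], [0.1, 0, 0], [0.1, 0, 0]], turn=[[0, 0, 0], [0, 0, 0], [0, 0, 0]])

```text
time: 15.18
position: [0.5906, 0.0872, 0.0592]
tool_rot: [0.122, 0.967, -0.029, 0.223]
ft_force: [2.9, -1.8, 5.8]
grip_width: 0.0236
grip_force: 25.0
```

Run:
```python
from h import *
from rig import robot
u,v,n=frame();o=robot.get_obs();f=o['ft_force'];print(o['time'],"f uvn",f@u,f@v,f@n,o['moment'],o['grip_width'],go(o,B2+.002*u-.0465*n,toolR(True)))
```

```text
15.175 f uvn 5.434303841158125 -1.0536526090973297 3.808402239372528 [-0.24814871 -0.75922563 -0.06481165] 0.0236091387764491 (array([0.02, 0.03, 0.  ]), array([-0.002, -0.001, -0.   ]))
```

play_rows(gripper=[1, -1, -1, -1, -1, -1, -1, -1, -1, -1], delta_pos=[[-0.03, 0, 0], [-0.03, 0, 0], [-0.03, 0, 0], [-0.03, 0, 0], [-0.03, 0, 0], [-0.03, 0, 0], [-0.03, 0, 0], [-0.03, 0, 0], [-0.03, 0, 0], [-0.03, 0, 0]], turn=[[0, 0, 0], [0, 0, 0], [0, 0, 0], [0, 0, 0], [0, 0, 0], [0, 0, 0], [0, 0, 0], [0, 0, 0], [0, 0, 0], [0, 0, 0]], squeeze=8)

```text
time: 16.42
position: [0.5895, 0.0873, 0.0586]
tool_rot: [0.122, 0.967, -0.029, 0.222]
ft_force: [-0.8, 0.3, 0.1]
grip_width: 0.0867
grip_force: 0.0
```

play_rows(gripper=[-1, -1, -1, -1, -1, -1, -1, -1], delta_pos=[[0, 0, -1], [0, 0, -4], [0, 0, -8], [0, 0, -13], [0, 0, -18], [0, 0, -22], [0, 0, -22], [0, 0, -22]], turn=[[0, 0, 0], [0, 0, 0], [0, 0, 0], [0, 0, 0], [0, 0, 0], [0, 0, 0], [0, 0, 0], [0, 0, 0]])

```text
time: 17.42
position: [0.4964, 0.1114, 0.2561]
tool_rot: [0.122, 0.967, -0.029, 0.221]
ft_force: [-0.2, -0.4, -0.6]
grip_width: 0.0873
grip_force: 0.0
```

Run:
```python
from h import *
from rig import robot
o=robot.get_obs();print(o['time'],o['position'],o['grip_width'],o['ft_force'])
w=robot.camera("wrist");s=robot.camera("scene");e=robot.camera("side");pickle.dump((s,e,w),open("c6.pkl","wb"))
a=cv2.resize(w["color"],(400,300))
b=cv2.resize(s["color"][170:305,255:435],(400,300),interpolation=cv2.INTER_CUBIC)
d=np.clip(cv2.resize(e["color"][180:315,205:385],(400,300),interpolation=cv2.INTER_CUBIC)*1.5,0,255).astype(np.uint8)
f=cv2.resize(e["color"],(400,300))
cv2.imwrite("pics/g7.png",np.vstack([np.hstack([b,d]),np.hstack([a,f])])[:,:,::-1])
```

```text
17.425 [0.49639523 0.11142452 0.25608718] 0.08726458937721186 [-0.17223944 -0.40394819 -0.56392004]
```

View pics/g7.png

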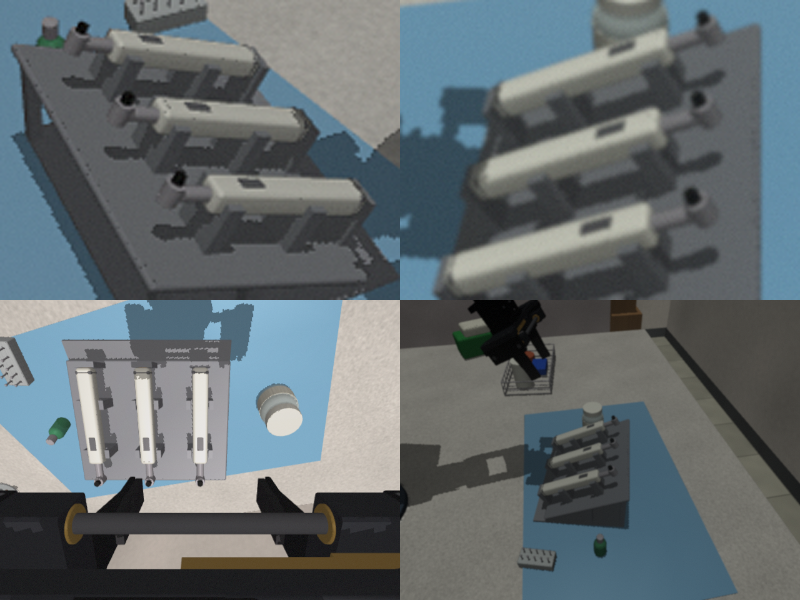

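Run:
```python
from h import *
s,e,w=pickle.load(open("c6.pkl","rb"));u,v,n=frame()
S=lambda x,y:(x*.45+255,y*.45+170)
D=lambda x,y:((x-400)*.45+205,y*.45+180)
L=lambda X:np.round(np.array([u@(X-B2),v@(X-B2),n@(X-B2)])*1000,1)
for k,a,b in(("cup2",S(179,178),D(710,16)),("cup1",S(127,99),D(699,98)),("but2",S(251,182),D(621,48)),("but1",S(198,106),D(610,130))):
    X,r=tri(s,a,e,b);print(k,L(X),r)
im=cv2.GaussianBlur(w["color"],(3,3),0).astype(int)
m=((im[:,:,0]-im[:,:,2]>6)&(im.max(2)>165)).astype(np.uint8);m[300:]=0
C=-w["R"].T@w["t"]
for ct in cv2.findContours(m,cv2.RETR_EXTERNAL,cv2.CHAIN_APPROX_NONE)[0]:
    if 1200<cv2.contourArea(ct)<8000:
        b=cv2.boxPoints(cv2.minAreaRect(ct));b=b[np.argsort(b[:,1])]
        for p in(b[:2].mean(0),b[2:].mean(0)):
            r=w["R"].T@np.linalg.inv(K(w))@np.r_[p,1];print(L(C+((B2+.011*n-C)@n)/(r@n)*r),end=' ')
        print()
```

```text
cup2 [90.6  1.6 13.1] [np.float64(2.1), np.float64(2.4)]
cup1 [ 88.1 -84.3  12.6] [np.float64(0.7), np.float64(1.0)]
but2 [20.4  0.  10.8] [np.float64(0.7), np.float64(0.8)]
but1 [ 20.3 -85.3  10.2] [np.float64(0.9), np.float64(1.3)]
[  16.  -336.6   11. ] [ 125.7 -255.1   11. ] 
[-31.2 118.6  11. ] [  4.4 140.   11. ] 
[-80.8 -84.5  11. ] [ 56.5 -85.6  11. ] 
[-83.8   0.5  11. ] [55.9  0.7 11. ] 
[ -84.9 -168.5   11. ] [  57.  -168.2   11. ] 
[-176.2 -183.3   11. ] [-132.3 -191.    11. ]
```

The bay_2 polisher now matches its neighbours to within a millimetre or so: its handle end is at 55.9 mm against 56.5 and 57.0, and its button at 20.4 mm against 20.3. The arm is clear, so I'm handing in.

```bash
python3 -c "
from rig import robot
print(robot.hand_in())"
```

```text
the job is handed in; nothing more can be done
None
```

The wrong-way polisher (bay_2) was lifted out, turned end for end and laid back head up the slope, cup facing off the rack and tail against the foot stop; the first grip closed on air because the real fingertips sit about 30 mm behind the reported tool point, so I regripped deeper, and the job is handed in with the other two polishers, jar, bottle and bur block left alone.

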